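# Pack the track-repair kit into its tray

### The job

Pack the track-repair kit into the wooden tray: stand the glue bottle upright in the tall white cup and the red-brown paint tin in the low black cup, lay the track-cleaning rubber flat in the blue bay and the screwdriver lengthwise in the yellow rest (either way round). The blue tin and the paint brush are not part of the kit: leave them where they are.

Things in the scene. Friction and masses are not known exactly. Their poses are not given: they have to be found in the camera images.
- glue_bottle: Glue bottle: white, blue and yellow body 33 mm in diameter and 56 mm high, red collar and thin white nozzle up to 84 mm. Stands upright. Origin at the centre of its underside, z up. About 45 g.
- red_tin: Small round paint tin with red-brown side and red-brown centre of the lid, pale rims; 33 mm in diameter, 28 mm high. Origin at the centre of its underside, z up. About 30 g.
- track_rubber: Reddish-brown rectangular rubber block for cleaning rails, 24 mm (its x) x 60 mm (its y) x 18 mm high. Origin at the centre of its underside. May lie between railway tracks that stand 4 mm above the worktop.
- screwdriver: Screwdriver lying flat, thick red handle, thin steel blade; 142 mm long (its y). Origin on the underside at mid-length. Handle: y = +9 to +71 mm, 12 to 14 mm wide, 15 mm high, carries the weight (balance point about y = +35 mm). Blade: y = -70 to +10 mm, 4 mm thick, floats 6 mm above what the handle lies on. About 35 g.
- blue_tin: Look-alike that stays: paint tin of the same shape as the red-brown one (33 mm in diameter, 28 mm high) but with a blue side and blue lid centre. Origin at the centre of its underside.
- brush: Look-alike that stays: thin paint brush lying flat, slim red handle, metal ferrule and brown bristles; 153 mm long along its y, 8 mm wide, 8 mm high. Origin on the underside at the middle of its length.
- tall_cup: Tall round white cup for the glue bottle. Fixed insert of the wooden kit tray (146 x 242 mm, 9 mm rim), same yaw as the tray. Inner diameter 54 mm, wall 3 mm, rim 34 mm above its origin. Origin at the centre of its underside, 9 mm above the worktop; inner floor 3 mm above the origin.
- low_cup: Low round black cup for the paint tin. Fixed insert of the wooden kit tray (146 x 242 mm, 9 mm rim), same yaw as the tray. Inner diameter 50 mm, wall 3 mm, rim 10 mm above its origin. Origin at the centre of its underside, 9 mm above the worktop; inner floor 3 mm above the origin.
- block_bay: Blue rectangular bay for the track rubber. Fixed insert of the wooden kit tray (146 x 242 mm, 9 mm rim), same yaw as the tray. Inside 76 mm (its x) x 40 mm (its y), wall 3 mm, rim 10 mm above its origin; the rubber lies in it with its 60 mm length along the bay's x. Origin at the centre of its underside, 9 mm above the worktop; inner floor 3 mm above the origin.
- long_rest: Long yellow rest for the screwdriver, at the tray's front edge. Fixed insert of the wooden kit tray (146 x 242 mm, 9 mm rim), same yaw as the tray. Inside 170 mm (its y) x 34 mm (its x). Walls, to 10 mm above its origin, only round the ends (26 mm each); the middle 124 mm is open, so fingers reach the floor there. Origin: centre of its underside, 9 mm above the worktop; floor 3 mm above it.
There are look-alikes about, which are no part of the job. What is meant by the glue_bottle is not orange or purple, and is the smaller of those in its own colour.

How it is judged:
At the end, for the whole second after the job is handed in: Each kit thing rests released, still and level (0.15 rad) on its insert's floor: glue, tin and rubber within 15 mm of its centre, screwdriver within 12 mm across, 20 mm along and 0.2 rad of the rest. Blue tin and brush within 30 mm of their start (z of glue_bottle in the frame of tall_cup between -0.002 and 0.007 m and angle between each of glue_bottle, red_tin, track_rubber, screwdriver's own z axis and vertical below 0.15 rad and linear speed of each of glue_bottle, red_tin, track_rubber, screwdriver below 0.02 m/s and contact force between each of glue_bottle, red_tin, track_rubber, screwdriver and the fingers below 0.1 N and horizontal distance between glue_bottle and tall_cup below 0.015 m and z of red_tin in the frame of low_cup between -0.002 and 0.007 m and horizontal distance between red_tin and low_cup below 0.015 m and z of track_rubber in the frame of block_bay between -0.002 and 0.007 m and horizontal distance between track_rubber and block_bay below 0.015 m and z of screwdriver in the frame of long_rest between -0.002 and 0.007 m and x of screwdriver in the frame of long_rest between -0.012 and 0.012 m and y of screwdriver in the frame of long_rest between -0.02 and 0.02 m and angle between the y axis of screwdriver and the y axis of long_rest, either way round below 0.2 rad and distance of each of blue_tin, brush from where it was at the start of the episode below 0.03 m); the robot touches nothing.
It fails at once if the blue tin is moved by more than 30 mm or knocked over (distance of blue_tin from where it was at the start of the episode above 0.03 m or angle between blue_tin's own z axis and vertical above 0.6 rad).
It fails at once if the brush is moved by more than 30 mm (distance of brush from where it was at the start of the episode above 0.03 m).
It also fails if it takes over 102 s, if anything falls off the work surface, if the arm or the gripper's body presses on something with over 40 N, if the wrist force passes 120 N, or if a joint passes its speed limit or range.

### The arm

A 6-joint arm with a two-finger parallel gripper is mounted at the origin on a cart in front of the work surface, level with it; the furniture and walls round the work are solid. World frame = base frame: x ahead of the robot, y to its left, z up, the work surface at z = 0. Lengths are in m, angles in rad, forces in N, time in s.
With the tool pointing down it reaches from about 0.3 to 0.875 m from the base axis. Payload 6.4 kg.
Tool frame: the origin (TCP) lies at the very end of the fingers, on their centre line; the grasp point (between the pads) lies 19 mm behind it; z points along the fingers, y is the line along which they close (so a half turn about z gives the same grasp; the last joint's range is limited). The gripper opens to 85 mm and grips with 20 to 120 N. Pads are 22 mm wide; open, the fingers measure 114 mm over their backs; the gripper's body (76 mm by 85 mm) begins 54 mm behind the grasp point. The pads swing forward as they close: fully open they stand 13 mm farther back than shut.
Start: joints at [-1.455, 0.181, 1.607, -0, 1.354, -0.206], TCP at [0.182, -0.545, 0.231] pointing down, gripper open.
Joint ranges: [-2.99, 2.99], [-0.89, 2.07], [0.3, 2.58], [-1.14, 4.28], [0, 2.63], [-3.12, 3.12]. Speed limits (rad/s): [2.57, 2.57, 3.01, 3.14, 3.14, 3.14].

### API

Orientations are given as a unit quaternion [w, x, y, z].
In Python, from bench import ctrl, camera, calibration, order, outline_of gives the robot as it stands.
- The arm moves only by the tool move_arm, never from a script. Its argument "series" is a list that holds one entry, the list of rows, each a list of 5 numbers: the opening, from 0 (shut) to 1 (fully open), then the shift along the tool's x, y, z in mm, then the turn about the tool's z in rad. A call has exactly 10 rows; each row is the pose to reach, as a shift and turn from the pose commanded when the call began, along the tool's axes at that moment; what a row does not reach only later rows make up. A row lasts 1/12 s, in which the tool goes at most 41.7 mm and 7.16 degrees, less where a joint would pass 70% of its speed; a pose out of reach is approached as far as the arm can. A call with a gripper value outside its range is refused whole. The fingers move at their own pace and stop on an object; the grip force is fixed at half the most. Time passes only in rows, so rows that repeat a pose let the fingers close, or fill a call up. It gives the time, the measured TCP pose, the force, the opening and the grip force at its end, in the units of the state.
- ctrl.get_obs(): the state, without advancing time (a new reading comes with each control period).
- camera(name): name is "scene" or "side" or "wrist"; returns (picture, depth): 384x512x3 uint8, blue, green, red; 384x512 float32, m along the optical axis (not along the pixel's ray), 0 where there is no reading.
- calibration(name): a dict with "intrinsics" (3x3 intrinsics, pixels), "rvec" (rotation vector, rad) and "tvec" (3), from world to camera coordinates, as OpenCV has them. Camera axes: x right, y down, z forward; pixel columns grow to the right and rows downward; lengths in m; the calibration is good to about 2 mm. A picture is of the moment at which its call begins: read the wrist's pose just before it. calibration takes no time and is no camera call; for the wrist camera it gives the pose at the moment of the call.
- order.hand_in(): hands the job in; it is judged then, once.
Trained networks look in the newest picture that a camera, given by its name, has taken for a name from the list of things; names that differ only in an ending like _2 or _b are one class to them, and where a whole thing is asked for, a point or a joint stands for the part that bears it (a point fixed in the world has none). Each returns a list of dicts, best first, with "conf" (0 to 1); they miss things now and then, are a little off and sometimes report something else, mostly with a low value. They report only what shows in the picture. A call takes as long as a camera call. They do not tell look-alikes from the thing itself.
- outline_of(target, camera): "region" (384x512 bool, what is visible of it) and "bbox" ([centre column, centre row, width, height] in pixels, round what is visible of it).
The state is a dict: "time_s": time; "q": joint angles; "dq": joint speeds; "joint_efforts": joint torques, N m; "eef_pos": TCP position; "eef_rot": TCP orientation; "wrist_force": force on the tool from outside, world axes, zero at the start; "torque": the same for the moment, N m; "opening": opening from 0.0 (shut) to 1.0 (fully open); "grasp_force": force on a finger pad.
Only numpy, scipy, OpenCV 4.12 (cv2) and the standard library are available. Lean on these libraries where they do the work, as an engineer would, in place of code of your own. Each camera call takes 0.05 s, during which the arm holds its last target. There are 200 camera calls.

## Working session

There is one attempt and no reset: what is moved stays moved. The work goes in short steps, Python scripts to look and compute and a tool call to move; the robot and the scene stay as the last step left them, time stands still between calls to the robot, and variables do not carry over. Pictures are saved under pics/ and viewed, at most 14 in all, crops included, and the job is handed in when it is done.

Besides the shell and the picture viewer there is one more tool, called after ">>>" by a JSON object that holds its "api" and its "payload", one argument or row to a line. move_arm: Moves the arm, as the interface text tells. Its arguments: {"type":"object","properties":{"series":{"type":"array","items":{"type":"array","items":{"type":"array","items":{"type":"number"}}}}},"required":["series"]}

```bash
ls; mkdir -p pics; cat > h.py <<'E'
import numpy as np, cv2
from bench import ctrl, camera, calibration, order, outline_of
from scipy.spatial.transform import Rotation as R
def cloud(d,c):
    K=np.array(c["intrinsics"]);Rm=cv2.Rodrigues(np.array(c["rvec"],float))[0];t=np.array(c["tvec"],float).ravel()
    v,u=np.mgrid[:d.shape[0],:d.shape[1]]
    P=np.stack([(u-K[0,2])/K[0,0]*d,(v-K[1,2])/K[1,1]*d,d],-1)
    return (P-t)@Rm
E
python3 - <<'E'
from h import *
o=ctrl.get_obs();print({k:np.round(v,3) for k,v in o.items()})
ims=[]
for n in ["scene","side"]:
    im,d=camera(n);cv2.imwrite(f"pics/{n}0.png",im)
    W=cloud(d,calibration(n))
    for t in ["glue_bottle","red_tin","track_rubber","screwdriver","blue_tin","brush","tall_cup","low_cup","block_bay","long_rest"]:
        for r in outline_of(t,n):
            m=r["region"]&(d>0);p=W[m]
            if len(p)==0: continue
            print(n,t,round(r["conf"],2),np.round(r["bbox"]),"med",np.round(np.median(p,0),3),"rng",np.round(np.percentile(p,3,0),3),np.round(np.percentile(p,97,0),3),im[m].mean(0).round())
E
```

```text
pics
{'time_s': np.float64(0.0), 'q': array([-1.455,  0.182,  1.608, -0.   ,  1.354, -0.206]), 'dq': array([-0.002, -0.001, -0.   , -0.   ,  0.   , -0.001]), 'joint_efforts': array([-1.0000e-03, -4.4487e+01, -3.5134e+01, -0.0000e+00,  9.0000e-03,
       -0.0000e+00]), 'eef_pos': array([ 0.182, -0.545,  0.23 ]), 'eef_rot': array([-0.001,  0.987,  0.16 ,  0.   ]), 'wrist_force': array([ 0.197, -0.165, -0.006]), 'torque': array([-0.041,  0.009, -0.004]), 'grasp_force': np.float64(0.0), 'opening': np.float64(0.998)}
scene glue_bottle 0.63 [341. 230.  14.  21.] med [ 0.61  -0.386  0.071] rng [ 0.599 -0.402  0.006] [ 0.635 -0.363  0.101] [129. 144. 163.]
scene glue_bottle 0.48 [299. 201.   9.  15.] med [ 0.617 -0.204  0.048] rng [ 0.608 -0.215  0.003] [ 0.63  -0.188  0.071] [130.  65. 118.]
scene red_tin 0.4 [315. 222.   8.   9.] med [ 0.605 -0.288  0.025] rng [ 0.593 -0.301  0.011] [ 0.621 -0.274  0.032] [130. 149. 182.]
scene track_rubber 0.46 [219. 140.  14.  14.] med [0.662 0.204 0.016] rng [0.651 0.18  0.002] [0.679 0.237 0.025] [ 75. 108. 161.]
scene blue_tin 0.45 [305. 251.   5.  12
[... 1628 characters left out ...]
[ 0.489 -0.35  -0.   ] [ 0.517 -0.313  0.029] [161. 134. 112.]
side brush 0.4 [267. 152.  31.   3.] med [0.609 0.291 0.004] rng [ 0.547  0.284 -0.   ] [0.657 0.296 0.009] [103. 135. 198.]
side tall_cup 0.75 [243. 170.   9.  13.] med [0.52  0.095 0.028] rng [0.493 0.079 0.01 ] [0.547 0.139 0.044] [165. 185. 187.]
side low_cup 0.5 [242. 181.  13.  13.] med [0.518 0.037 0.013] rng [0.495 0.009 0.008] [0.541 0.061 0.018] [27. 33. 39.]
side block_bay 0.77 [244. 196.  29.   9.] med [ 0.52  -0.038  0.012] rng [ 0.482 -0.064  0.009] [ 0.558 -0.016  0.019] [196. 102.  45.]
side long_rest 0.75 [222. 183.  15.  30.] med [0.447 0.031 0.012] rng [ 0.428 -0.055  0.008] [0.466 0.12  0.018] [ 11. 225. 244.]
```

```bash
python3 - <<'E'
import cv2
a=cv2.imread("pics/scene0.png");b=cv2.imread("pics/side0.png")
cv2.imwrite("pics/sc.png",cv2.resize(a[90:310,120:400],None,fx=2.7,fy=2.7,interpolation=2))
cv2.imwrite("pics/sd.png",cv2.resize(b[110:340,150:380],None,fx=2.6,fy=2.6,interpolation=2))
E
```

```text
(no output)
```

View pics/sc.png

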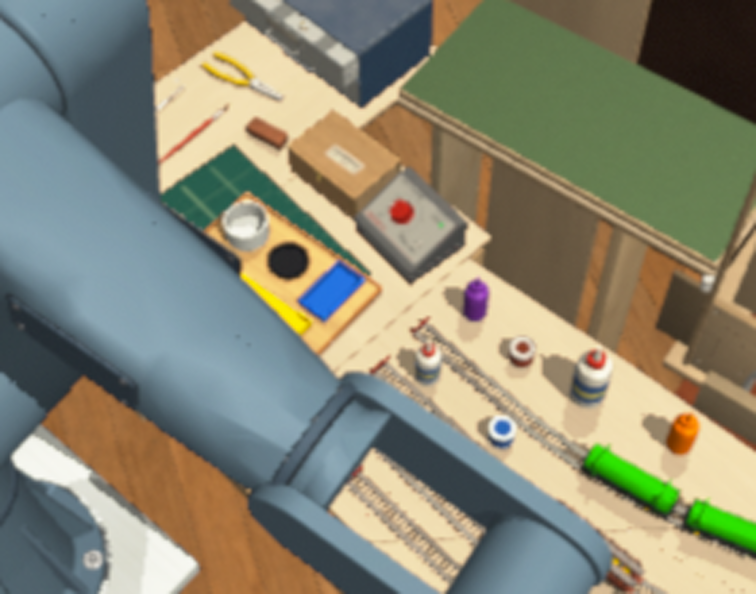

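View pics/sd.png

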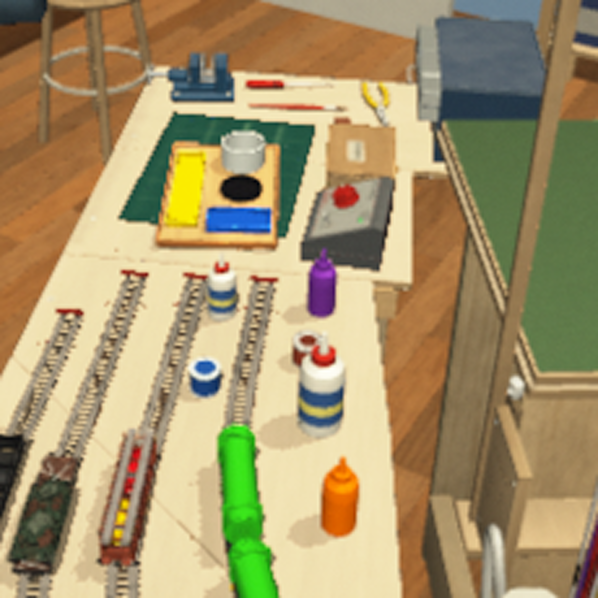

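The small white bottle is at side-crop (222,292), the larger white look-alike at (321,400). The red tin sits just behind the large one, and the blue tin is at (205,377). In the side crop the screwdriver is the upper thing at (265,85) and the brush is below it at (295,107). The rubber is in the scene crop at (267,132), behind the cardboard box. The tray's yaw is close to 0.

>>> {"api": "move_arm", "payload": {
  "series": [
    [[1, 400, -190, 0, 0.322], [1, 400, -190, 0, 0.322], [1, 400, -190, 0, 0.322], [1, 400, -190, 0, 0.322], [1, 400, -190, 0, 0.322], [1, 400, -190, 0, 0.322], [1, 400, -190, 0, 0.322], [1, 400, -190, 0, 0.322], [1, 400, -190, 0, 0.322], [1, 400, -190, 0, 0.322]]
  ]
}}

```text
time_s: 1.93
eef_pos: [0.482, -0.2568, 0.2316]
eef_rot: [0.0, 1.0, -0.0, 0.0]
wrist_force: [0.6, -1.2, 0.5]
opening: 1.001
grasp_force: 0.0
```

```bash
cat >> h.py <<'E'
def st():
    o=ctrl.get_obs();w,x,y,z=o["eef_rot"];M=R.from_quat([x,y,z,w]).as_matrix()
    return np.array(o["eef_pos"]),M,np.arctan2(M[1,0],M[0,0]),o
def go(t,yaw=None):
    p,M,y,o=st();s=M.T@(np.array(t)-p)*1000
    print("t",round(o["time_s"],2),"at",p.round(4),"yaw",round(y,3),"op",round(o["opening"],2),"shift",s.round(1),"turn",None if yaw is None else round(y-yaw,3))
def look(name,targets,cam="wrist",view=True):
    im,d=camera(cam);W=cloud(d,calibration(cam))
    if view: cv2.imwrite(f"pics/{name}.png",im)
    np.savez(f"/tmp/{name}.npz",im=im,d=d,W=W)
    for t in targets:
        for r in outline_of(t,cam):
            m=r["region"]&(d>0)
            m=cv2.erode(m.astype(np.uint8),np.ones((3,3)))>0
            p=W[m]
            if len(p)<10: continue
            top=p[p[:,2]>np.percentile(p[:,2],97)-.004]
            (c,wh,a)=cv2.minAreaRect((p[:,:2]*1000).astype(np.float32))
            print(t,round(r["conf"],2),np.round(r["bbox"]),"z",np.percentile(p[:,2],[3,97]).round(3),"rect",np.round(c),np.round(wh),round(a),"top",((top.min(0)+top.max(0))/2).round(4),"col",im[m].mean(0).round())
    return im,d,W
E
python3 - <<'E'
from h import *
p,M,y,o=st();print(p,y,o["q"],M.round(2))
look("w1",["glue_bottle","red_tin","blue_tin"])
go([0.513,-0.219,0.1],0)
E
```

```text
[ 0.48201302 -0.25675062  0.2315946 ] -0.00022680329144111148 [-7.06809875e-01  1.15759678e-01  1.68011879e+00 -5.83587665e-05
  1.34500833e+00  8.64226425e-01] [[ 1. -0.  0.]
 [-0. -1. -0.]
 [ 0.  0. -1.]]
glue_bottle 0.89 [192.  21.  44.  39.] z [0.016 0.076] rect [ 624. -192.] [23. 30.] 2 top [ 0.6274 -0.191   0.0787] col [100.  44.  83.]
glue_bottle 0.89 [497.  14.  30.  27.] z [0.004 0.04 ] rect [ 636. -486.] [28. 10.] 30 top [ 0.6354 -0.4836  0.0398] col [18. 43. 79.]
glue_bottle 0.69 [207. 134.  36.  34.] z [0.028 0.077] rect [ 517. -205.] [27. 29.] 34 top [ 0.5169 -0.204   0.0784] col [125. 138. 168.]
glue_bottle 0.64 [391.  26.  79.  49.] z [0.013 0.095] rect [ 623. -368.] [42. 36.] 48 top [ 0.6204 -0.3721  0.0991] col [78. 84. 99.]
red_tin 0.91 [284.  38.  34.  36.] z [0.016 0.029] rect [ 613. -278.] [30. 32.] 45 top [ 0.6127 -0.2772  0.027 ] col [115. 126. 147.]
blue_tin 0.82 [325. 141.  36.  36.] z [0.011 0.029] rect [ 509. -326.] [30. 29.] 47 top [ 0.5085 -0.3264  0.0274] col [161. 138. 120.]
t 2.13 at [ 0.4814 -0.2574  0.2312] yaw 0.003 op 1.0 shift [ 31.8 -38.3 131.2] turn 0.003
```

View pics/w1.png

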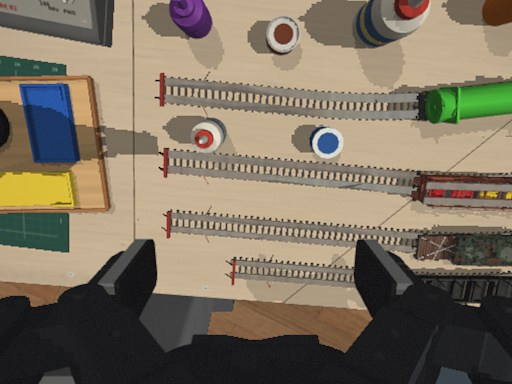

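Small bottle at (207,135), red tin (283,35), blue tin (327,142). The wrist estimate is about 10 mm off the fixed cameras, so I'll repeat it with the arm at rest.

```bash
python3 - <<'E'
from h import *
look("w2",["glue_bottle","red_tin","blue_tin","block_bay"],view=False)
W=np.load("/tmp/w2.npz")["W"];print("table",W[200,130],W[250,150],W[100,330])
go([0.513,-0.219,0.1],0)
E
```

```text
glue_bottle 0.9 [189.  19.  46.  38.] z [0.015 0.072] rect [ 617. -200.] [22. 30.] 0 top [ 0.6204 -0.1986  0.0757] col [100.  44.  83.]
glue_bottle 0.82 [390.  24.  77.  44.] z [0.014 0.094] rect [ 612. -375.] [41. 29.] 72 top [ 0.6136 -0.3798  0.098 ] col [79. 85. 99.]
glue_bottle 0.8 [497.  14.  29.  28.] z [0.004 0.039] rect [ 628. -494.] [27.  9.] 31 top [ 0.6275 -0.492   0.0392] col [18. 43. 79.]
glue_bottle 0.66 [205. 134.  38.  34.] z [0.026 0.078] rect [ 512. -212.] [28. 29.] 43 top [ 0.5117 -0.211   0.0798] col [124. 136. 166.]
red_tin 0.92 [285.  35.  38.  41.] z [0.015 0.028] rect [ 607. -286.] [31. 32.] 82 top [ 0.6069 -0.2855  0.0269] col [116. 127. 148.]
blue_tin 0.9 [326. 139.  35.  32.] z [0.005 0.029] rect [ 503. -334.] [31. 30.] 58 top [ 0.5026 -0.3338  0.0276] col [159. 137. 119.]
block_bay 0.88 [ 50. 121.  60.  84.] z [0.01  0.019] rect [521. -37.] [81. 53.] 1 top [ 0.5208 -0.0401  0.0174] col [111.  61.  31.]
table [ 4.30432296e-01 -1.12257825e-01 -4.21459339e-04] [ 0.48729401 -0.21672669  0.24935814] [ 0.54500813 -0.3403123   0.00421719]
t 2.38 at [ 0.4799 -0.2596  0.2313] yaw -0.003 op 1.0 shift [ 33.  -40.7 131.3] turn -0.003
```

>>> {"api": "move_arm", "payload": {
  "series": [
    [[1, 33, -46, 0, 0], [1, 33, -46, 0, 0], [1, 33, -46, 40, 0], [1, 33, -46, 80, 0], [1, 33, -46, 120, 0], [1, 33, -46, 150, 0], [1, 33, -46, 175, 0], [1, 33, -46, 190, 0], [1, 33, -46, 195, 0], [1, 33, -46, 195, 0]]
  ]
}}

```text
time_s: 3.22
eef_pos: [0.5124, -0.2127, 0.0349]
eef_rot: [-0.001, 1.0, -0.001, -0.001]
wrist_force: [-0.5, 0.4, 0.1]
opening: 1.0
grasp_force: 0.0
```

```bash
python3 - <<'E'
from h import *
go([0.512,-0.212,0.036],0)
look("s3",["glue_bottle"],"side",view=False)
go([0.512,-0.212,0.036],0)
E
```

```text
t 3.22 at [ 0.5124 -0.2127  0.0349] yaw -0.002 op 1.0 shift [-0.4 -0.7 -1.1] turn -0.002
glue_bottle 0.89 [281. 301.  18.  32.] z [0.008 0.07 ] rect [ 634. -513.] [21. 27.] 85 top [ 0.635  -0.5083  0.072 ] col [  1. 108. 226.]
glue_bottle 0.65 [237. 226.  12.  19.] z [0.007 0.045] rect [ 515. -224.] [21.  8.] 17 top [ 0.524  -0.2188  0.0449] col [89. 97. 97.]
glue_bottle 0.58 [275. 259.  17.  40.] z [0.01  0.095] rect [ 619. -391.] [39. 31.] 2 top [ 0.6199 -0.385   0.1016] col [142. 154. 163.]
glue_bottle 0.48 [276. 220.   8.  24.] z [0.011 0.061] rect [ 624. -208.] [27. 17.] 18 top [ 0.6239 -0.2059  0.0633] col [134.  42. 109.]
t 3.32 at [ 0.5142 -0.2135  0.0373] yaw -0.001 op 1.0 shift [-2.2 -1.5  1.3] turn -0.001
```

>>> {"api": "move_arm", "payload": {
  "series": [
    [[0, 0, 0, 0, 0], [0, 0, 0, 0, 0], [0, 0, 0, 0, 0], [0, 0, 0, 0, 0], [0, 0, 0, 0, 0], [0, 0, 0, 0, 0], [0, 0, 0, 0, 0], [0, 0, 0, 0, 0], [0, 0, 0, -15, 0], [0, 0, 0, -45, 0]]
  ]
}}

```text
time_s: 4.15
eef_pos: [0.5107, -0.2105, 0.0779]
eef_rot: [-0.002, 1.0, -0.0, -0.004]
wrist_force: [-0.6, 0.5, -0.8]
opening: 0.356
grasp_force: 59.7
```

>>> {"api": "move_arm", "payload": {
  "series": [
    [[0, 0, 0, -40, 0], [0, 0, -10, -75, 0], [0, 2, -50, -80, 0], [0, 4, -90, -80, 0], [0, 5, -130, -80, 0], [0, 6, -170, -80, 0], [0, 7, -210, -80, 0], [0, 8, -250, -80, 0], [0, 9, -290, -80, 0], [0, 9, -321, -80, 0]]
  ]
}}

```text
time_s: 4.98
eef_pos: [0.522, 0.1114, 0.161]
eef_rot: [-0.0, 1.0, 0.0, -0.0]
wrist_force: [0.4, -0.7, -0.5]
opening: 0.353
grasp_force: 59.6
```

```bash
python3 - <<'E'
from h import *
camera("side")
look("w4",["glue_bottle","tall_cup","low_cup"])
look("s4",["glue_bottle","tall_cup","low_cup","block_bay","long_rest"],"side",False)
look("c4",["glue_bottle","tall_cup","low_cup"],"scene",False)
go([0.521,0.110,0.048],0)
a=cv2.imread("pics/w4.png");b=np.load("/tmp/s4.npz")["im"]
cv2.imwrite("pics/w4s.png",np.hstack([cv2.resize(a,(400,300)),cv2.resize(b[110:215,180:320],(400,300))]))
E
```

```text
glue_bottle 0.86 [254. 258.  72. 122.] z [0.135 0.202] rect [521. 112.] [29. 27.] 86 top [0.5189 0.1119 0.2029] col [106. 115. 131.]
tall_cup 0.79 [259. 179.  71.  67.] z [0.01  0.043] rect [523. 108.] [57. 53.] 86 top [0.524  0.1086 0.0413] col [191. 198. 198.]
low_cup 0.74 [ 48.  90.  32. 174.] z [0.003 0.008] rect [592. 290.] [  8. 144.] 89 top [0.5917 0.2899 0.0063] col [ 86. 101. 176.]
low_cup 0.72 [343. 176.  68.  60.] z [0.01  0.019] rect [522.  34.] [53. 51.] 36 top [0.5223 0.0341 0.0176] col [53. 52. 53.]
glue_bottle 0.74 [273. 258.  20.  39.] z [0.01  0.094] rect [ 618. -389.] [30. 38.] 66 top [ 0.6188 -0.3822  0.1008] col [137. 151. 161.]
glue_bottle 0.7 [274. 220.   9.  22.] z [0.01  0.067] rect [ 622. -208.] [17. 21.] 71 top [ 0.6221 -0.2051  0.0669] col [134.  42. 108.]
glue_bottle 0.68 [280. 301.  15.  29.] z [0.008 0.071] rect [ 634. -513.] [23. 27.] 89 top [ 0.635  -0.5081  0.0742] col [  1. 104. 222.]
glue_bottle 0.6 [243. 142.  13.  15.] z [0.132 0.153] rect [517.  92.] [14. 24.] 80 top [0.5159 0.09   0.1516] col [117. 135. 129.]
tall_cup 0.68 [244. 168.  13.  13.]
[... 536 characters left out ...]
8] rect [ 613. -384.] [29. 34.] 35 top [ 0.6171 -0.3806  0.1027] col [125. 137. 156.]
glue_bottle 0.4 [210. 152.  11.  14.] z [0.139 0.194] rect [512.  98.] [15. 25.] 9 top [0.5156 0.1024 0.1951] col [106. 117. 126.]
glue_bottle 0.34 [315. 219.  15.  14.] z [0.013 0.032] rect [ 607. -288.] [30. 24.] 37 top [ 0.6065 -0.29    0.0307] col [128. 146. 179.]
tall_cup 0.79 [213. 171.  19.  18.] z [0.007 0.045] rect [521. 110.] [63. 51.] 48 top [0.5098 0.0924 0.0451] col [172. 185. 187.]
low_cup 0.76 [226. 185.  13.  16.] z [0.005 0.019] rect [523.  35.] [51. 44.] 70 top [0.5209 0.0343 0.0187] col [38. 38. 39.]
t 5.73 at [0.5229 0.1082 0.1613] yaw -0.001 op 0.35 shift [ -1.9  -1.8 113.3] turn -0.001
```

View pics/w4s.png

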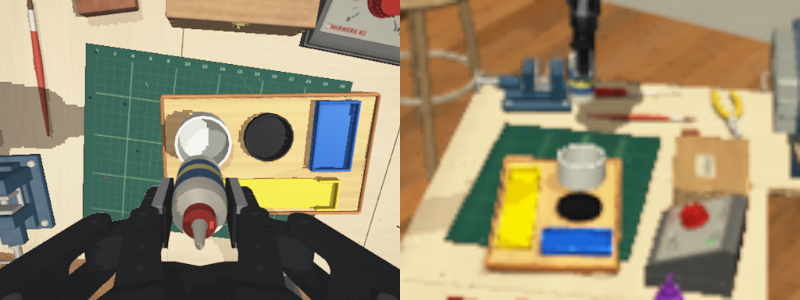

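>>> {"api": "move_arm", "payload": {
  "series": [
    [[0, 0, 2, 40, 0], [0, 0, 2, 75, 0], [0, 0, 2, 100, 0], [0, 0, 2, 108, 0], [0, 0, 2, 111, 0], [0, 0, 2, 111, 0], [0.6, 0, 2, 111, 0], [0.6, 0, 2, 111, 0], [0.6, 0, 2, 111, 0], [0.6, 0, 2, 111, 0]]
  ]
}}

```text
time_s: 6.57
eef_pos: [0.5232, 0.1065, 0.051]
eef_rot: [0.0, 1.0, -0.0, 0.001]
wrist_force: [0.8, 0.3, 0.2]
opening: 0.598
grasp_force: 0.0
```

>>> {"api": "move_arm", "payload": {
  "series": [
    [[0.7, 0, 0, -40, 0], [0.8, 0, 0, -80, 0], [1, 0, 0, -118, 0], [1, 0, 25, -130, 0], [1, 8, 65, -130, 0], [1, 16, 105, -130, 0], [1, 24, 145, -130, 0], [1, 32, 185, -130, 0], [1, 40, 225, -130, 0], [1, 48, 265, -130, 0]]
  ]
}}

```text
time_s: 7.4
eef_pos: [0.5708, -0.1605, 0.1808]
eef_rot: [0.0, 1.0, -0.0, 0.0]
wrist_force: [1.2, 1.2, 0.2]
opening: 0.994
grasp_force: 0.0
```

```bash
python3 - <<'E'
from h import *
camera("scene")
look("w5",["red_tin","blue_tin"],view=False)
look("s5",["glue_bottle"],"side",False)
look("c5",["glue_bottle"],"scene",False)
go([0.606,-0.286,0.010],0)
E
```

```text
red_tin 0.76 [380. 136.  47.  33.] z [0.007 0.027] rect [ 608. -280.] [31. 30.] 87 top [ 0.6075 -0.2798  0.026 ] col [111. 123. 146.]
blue_tin 0.91 [418. 236.  46.  43.] z [0.003 0.028] rect [ 503. -328.] [31. 29.] 53 top [ 0.503  -0.3284  0.0263] col [137. 115.  97.]
glue_bottle 0.95 [275. 258.  20.  38.] z [0.012 0.094] rect [ 618. -391.] [28. 37.] 88 top [ 0.6188 -0.3861  0.0977] col [142. 153. 162.]
glue_bottle 0.72 [282. 302.  17.  31.] z [0.008 0.068] rect [ 634. -513.] [20. 27.] 87 top [ 0.634  -0.5082  0.0709] col [  1. 106. 224.]
glue_bottle 0.63 [243. 164.  12.  11.] z [0.044 0.078] rect [518.  91.] [25. 17.] 3 top [0.5176 0.0951 0.0777] col [88. 91. 92.]
glue_bottle 0.5 [275. 219.   7.  26.] z [0.007 0.064] rect [ 622. -207.] [25. 19.] 3 top [ 0.6237 -0.2025  0.0639] col [134.  42. 108.]
glue_bottle 0.69 [338. 229.  16.  21.] z [0.018 0.097] rect [ 621. -366.] [72. 36.] 67 top [ 0.6165 -0.3819  0.1031] col [126. 139. 157.]
glue_bottle 0.59 [374. 251.  14.  15.] z [0.014 0.07 ] rect [ 630. -507.] [24. 22.] 83 top [ 0.6338 -0.505   0.0697] col [  0.  95. 195.]
glue_bottle 0.54 [212. 169.  14.  11.] z [0.04  0.079] rect [517.  97.] [20. 26.] 75 top [0.5185 0.1013 0.0806] col [ 89.  95. 106.]
t 7.8 at [ 0.5706 -0.1569  0.1803] yaw 0.002 op 1.0 shift [ 35.2 129.2 170.3] turn 0.002
```

>>> {"api": "move_arm", "payload": {
  "series": [
    [[0.65, 12, 41, 0, 0], [0.65, 24, 82, 0, 0], [0.65, 36, 122, 0, 0], [0.65, 36, 126, 20, 0], [0.65, 36, 126, 60, 0], [0.65, 36, 126, 85, 0], [0.65, 36, 126, 85, 0], [0.65, 36, 126, 85, 0], [0.65, 36, 126, 85, 0], [0.65, 36, 126, 85, 0]]
  ]
}}

```text
time_s: 8.63
eef_pos: [0.6086, -0.2848, 0.0985]
eef_rot: [0.001, 1.0, 0.0, 0.002]
wrist_force: [-0.3, -0.4, 0.5]
opening: 0.65
grasp_force: 0.0
```

```bash
python3 - <<'E'
from h import *
look("w6",["red_tin","glue_bottle"])
go([0.606,-0.284,0.010],0)
E
```

```text
red_tin 0.61 [254. 198.  51.  52.] z [0.011 0.028] rect [ 609. -285.] [32. 31.] 16 top [ 0.6085 -0.285   0.0263] col [122. 135. 159.]
glue_bottle 0.57 [419. 194. 141.  97.] z [0.016 0.107] rect [ 623. -376.] [37. 41.] 57 top [ 0.6211 -0.3781  0.1099] col [101. 109. 129.]
t 8.78 at [ 0.6079 -0.2849  0.0976] yaw 0.0 op 0.65 shift [-2.2 -1.  87.6] turn 0.0
```

View pics/w6.png

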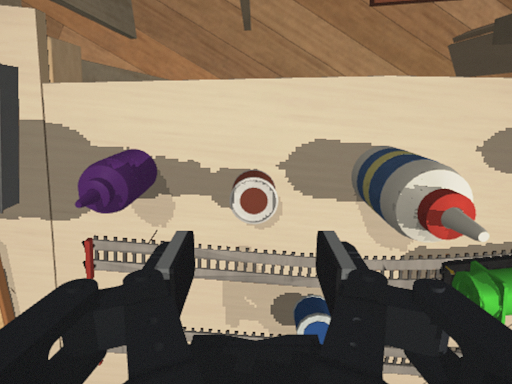

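The red tin at (254,200) is centred between the fingers, clear of the purple and large bottles. Next: descend and close.

>>> {"api": "move_arm", "payload": {
  "series": [
    [[0.65, -1, 0, 35, 0], [0.65, -1, 0, 65, 0], [0.65, -1, 0, 82, 0], [0.65, -1, 0, 88, 0], [0.65, -1, 0, 88, 0], [0, -1, 0, 88, 0], [0, -1, 0, 88, 0], [0, -1, 0, 88, 0], [0, -1, 0, 88, 0], [0, -1, 0, 88, 0]]
  ]
}}

```text
time_s: 9.62
eef_pos: [0.6075, -0.2856, 0.0099]
eef_rot: [0.001, 1.0, -0.0, 0.002]
wrist_force: [-0.5, -0.4, 6.6]
opening: 0.362
grasp_force: 60.0
```

>>> {"api": "move_arm", "payload": {
  "series": [
    [[0, 0, 0, -30, 0], [0, 0, 0, -70, 0], [0, 0, 0, -110, 0], [0, -10, 0, -130, 0], [0, -25, -30, -130, 0], [0, -40, -68, -130, 0], [0, -55, -106, -130, 0], [0, -70, -144, -130, 0], [0, -84, -182, -130, 0], [0, -84, -220, -130, 0]]
  ]
}}

```text
time_s: 10.45
eef_pos: [0.5193, -0.0627, 0.1376]
eef_rot: [-0.0, 1.0, -0.0, -0.0]
wrist_force: [1.1, -0.0, -0.3]
opening: 0.36
grasp_force: 59.6
```

>>> {"api": "move_arm", "payload": {
  "series": [
    [[0, 1, -40, 0, 0], [0, 2, -75, 0, 0], [0, 2, -98, 5, 0], [0, 2, -98, 30, 0], [0, 2, -98, 55, 0], [0, 2, -98, 65, 0], [0, 2, -98, 65, 0], [0, 2, -98, 65, 0], [0, 2, -98, 65, 0], [0, 2, -98, 65, 0]]
  ]
}}

```text
time_s: 11.28
eef_pos: [0.5251, 0.033, 0.0739]
eef_rot: [0.0, 1.0, -0.0, 0.001]
wrist_force: [-0.2, 0.1, 0.1]
opening: 0.359
grasp_force: 59.6
```

```bash
python3 - <<'E'
from h import *
look("w7",["red_tin","low_cup","tall_cup","glue_bottle"])
go([0.522,0.035,0.023],0)
E
```

```text
red_tin 0.91 [257. 251.  76.  88.] z [0.069 0.091] rect [526.  32.] [32. 30.] 5 top [0.5263 0.032  0.0904] col [ 91. 100. 121.]
low_cup 0.69 [248. 199.  88.  58.] z [0.01  0.019] rect [530.  37.] [37. 54.] 6 top [0.5301 0.0365 0.0174] col [43. 41. 42.]
low_cup 0.38 [368. 207.  78. 126.] z [0.01  0.019] rect [522. -38.] [82. 46.] 1 top [ 0.5223 -0.0378  0.0174] col [201. 114.  58.]
tall_cup 0.8 [121. 221. 116. 107.] z [0.011 0.043] rect [523. 110.] [59. 53.] 71 top [0.5213 0.1109 0.0414] col [120. 127. 127.]
tall_cup 0.69 [248. 199.  89.  60.] z [0.01  0.019] rect [530.  37.] [37. 53.] 6 top [0.5301 0.0363 0.0174] col [43. 41. 42.]
glue_bottle 0.65 [116. 238.  90.  92.] z [0.032 0.089] rect [522. 103.] [30. 26.] 52 top [0.5197 0.1048 0.0908] col [101. 109. 124.]
t 11.53 at [0.5242 0.0334 0.0729] yaw -0.0 op 0.36 shift [-2.2 -1.6 49.9] turn -0.0
```

View pics/w7.png

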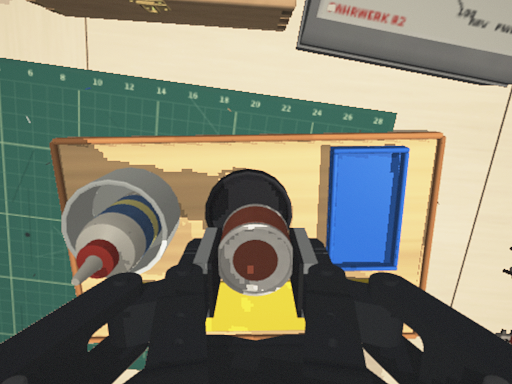

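Bottle stands upright in its cup; the tin at (255,255) is over the black cup. Lowering now.

>>> {"api": "move_arm", "payload": {
  "series": [
    [[0, -2, -3, 20, 0], [0, -2, -3, 38, 0], [0, -2, -3, 46, 0], [0, -2, -3, 49, 0], [0, -2, -3, 49, 0], [0, -2, -3, 49, 0], [0.52, -2, -3, 49, 0], [0.52, -2, -3, 49, 0], [0.52, -2, -3, 49, 0], [0.52, -2, -3, 49, 0]]
  ]
}}

```text
time_s: 12.37
eef_pos: [0.5222, 0.0365, 0.0237]
eef_rot: [0.0, 1.0, -0.0, 0.0]
wrist_force: [0.2, -0.2, 1.2]
opening: 0.521
grasp_force: 0.0
```

>>> {"api": "move_arm", "payload": {
  "series": [
    [[0.52, 0, 0, -30, 0], [0.52, 0, 0, -70, 0], [0.6, 0, 0, -110, 0], [0.8, 0, 0, -150, 0], [1, 0, -10, -185, 0], [1, 10, -40, -200, 0.2], [1, 25, -75, -200, 0.2], [1, 40, -110, -200, 0.2], [1, 50, -145, -200, 0.2], [1, 50, -160, -200, 0.2]]
  ]
}}

```text
time_s: 13.2
eef_pos: [0.5729, 0.2003, 0.2238]
eef_rot: [-0.001, 0.995, -0.099, 0.001]
wrist_force: [-0.3, -0.3, -0.3]
opening: 1.002
grasp_force: 0.0
```

```bash
python3 - <<'E'
from h import *
camera("scene")
look("w8",["track_rubber","screwdriver","brush","red_tin","low_cup"])
go([0.66,0.205,0.10],0)
E
```

```text
track_rubber 0.93 [227.  78.  60.  38.] z [0.016 0.018] rect [663. 208.] [24. 58.] 6 top [0.6624 0.208  0.0171] col [ 73.  98. 149.]
screwdriver 0.9 [110. 181.  50. 120.] z [0.006 0.013] rect [579. 362.] [136.  12.] 4 top [0.5653 0.3598 0.0119] col [ 74.  84. 172.]
brush 0.9 [164. 152.  37. 129.] z [0.004 0.008] rect [596. 291.] [  6. 139.] 88 top [0.5959 0.2912 0.0059] col [ 81.  98. 184.]
brush 0.51 [110. 180.  49. 122.] z [0.007 0.013] rect [579. 361.] [136.  11.] 2 top [0.5419 0.3595 0.012 ] col [ 56.  66. 174.]
brush 0.31 [484. 164.  48.  87.] z [0.01  0.019] rect [523. -40.] [81. 47.] 1 top [ 0.5226 -0.04    0.0177] col [171.  96.  51.]
red_tin 0.9 [420. 180.  44.  30.] z [0.018 0.04 ] rect [524.  34.] [32. 30.] 53 top [0.5241 0.0339 0.0382] col [113. 125. 150.]
low_cup 0.6 [412. 177.  56.  49.] z [0.01  0.019] rect [523.  39.] [46. 53.] 73 top [0.5218 0.0371 0.0177] col [37. 36. 36.]
t 13.55 at [0.5718 0.1954 0.2233] yaw -0.202 op 1.0 shift [ 84.5 -27.1 123.3] turn -0.202
```

View pics/w8.png

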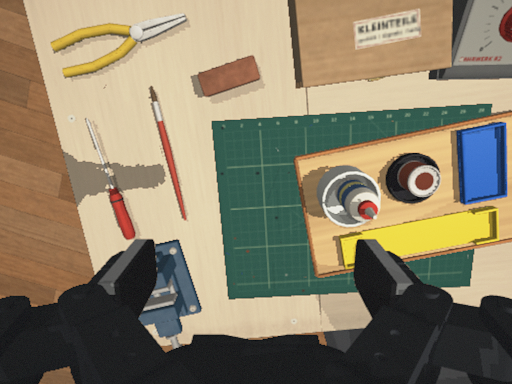

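Rubber at (228,76), clear of the box; tin and bottle are seated in their cups. Screwdriver at (110,180) with its handle toward the vise, brush at (168,150).

>>> {"api": "move_arm", "payload": {
  "series": [
    [[1, 20, -8, 0, -0.12], [1, 45, -16, 0, -0.24], [1, 70, -24, 0, -0.36], [1, 86, -30, 0, -0.48], [1, 86, -30, 0, -0.6], [0.8, 86, -30, 10, -0.72], [0.8, 86, -30, 30, -0.84], [0.7, 86, -30, 50, -0.96], [0.7, 86, -30, 65, -1.08], [0.7, 86, -30, 80, -1.2]]
  ]
}}

```text
time_s: 14.38
eef_pos: [0.6619, 0.2072, 0.1423]
eef_rot: [-0.0, 0.877, 0.481, -0.0]
wrist_force: [0.2, -0.9, 0.2]
opening: 0.701
grasp_force: 0.0
```

>>> {"api": "move_arm", "payload": {
  "series": [
    [[0.7, 0, 0, 0, -0.12], [0.7, 0, 0, 0, -0.24], [0.7, 0, 0, 0, -0.36], [0.7, 0, 0, 0, -0.48], [0.7, 0, 0, 0, -0.6], [0.7, 0, 0, 20, -0.686], [0.7, 0, 0, 20, -0.686], [0.7, 0, 0, 20, -0.686], [0.7, 0, 0, 20, -0.686], [0.7, 0, 0, 20, -0.686]]
  ]
}}

```text
time_s: 15.22
eef_pos: [0.6627, 0.2084, 0.1243]
eef_rot: [0.0, 0.666, 0.746, 0.0]
wrist_force: [-0.4, -0.1, -0.0]
opening: 0.697
grasp_force: 0.0
```

```bash
python3 - <<'E'
from h import *
im,d,W=look("w9",["track_rubber"])
go([0.6625,0.208,0.010],1.684)
E
```

```text
track_rubber 0.87 [255. 180.  34.  77.] z [0.015 0.019] rect [662. 211.] [23. 58.] 6 top [0.663  0.211  0.0172] col [ 73.  98. 149.]
t 15.32 at [0.6626 0.2087 0.1243] yaw 1.684 op 0.7 shift [ -0.7  -0.3 114.3] turn 0.0
```

View pics/w9.png

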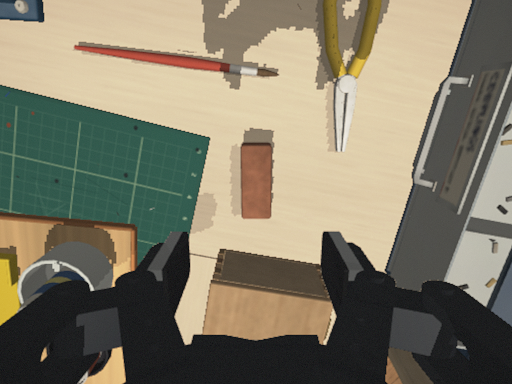

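```bash
python3 - <<'E'
import numpy as np
W=np.load("/tmp/w9.npz")["W"]
for v,u in [(252,225),(260,270),(280,280),(300,290),(330,270),(292,320)]: print(v,u,W[v,u].round(3))
E
```

```text
252 225 [0.644 0.144 0.007]
260 270 [0.684 0.142 0.008]
280 280 [0.69  0.141 0.038]
300 290 [0.696 0.138 0.059]
330 270 [0.685 0.111 0.058]
292 320 [0.72  0.139 0.046]
```

>>> {"api": "move_arm", "payload": {
  "series": [
    [[0.7, 2, 0, 40, 0], [0.7, 2, 0, 80, 0], [0.7, 2, 0, 105, 0], [0.7, 2, 0, 115, 0], [0.7, 2, 0, 115, 0], [0, 2, 0, 115, 0], [0, 2, 0, 115, 0], [0, 2, 0, 115, 0], [0, 2, 0, 115, 0], [0, 2, 0, 115, 0]]
  ]
}}

```text
time_s: 16.15
eef_pos: [0.6643, 0.2112, 0.0116]
eef_rot: [0.002, 0.665, 0.747, 0.002]
wrist_force: [0.2, -0.8, 7.0]
opening: 0.256
grasp_force: 59.5
```

>>> {"api": "move_arm", "payload": {
  "series": [
    [[0, 0, 0, -40, 0], [0, 0, 0, -80, 0], [0, 0, 0, -120, 0], [0, 0, 0, -160, 0], [0, 0, 0, -180, 0.1], [0, 0, 0, -180, 0.22], [0, 0, 0, -180, 0.34], [0, 0, 0, -180, 0.46], [0, 0, 0, -180, 0.58], [0, 0, 0, -180, 0.684]]
  ]
}}

```text
time_s: 16.98
eef_pos: [0.6621, 0.2109, 0.1896]
eef_rot: [0.0, 0.879, 0.478, 0.001]
wrist_force: [-0.2, -1.0, 0.4]
opening: 0.257
grasp_force: 59.0
```

```bash
python3 - <<'E'
from h import *
go([0.522,-0.039,0.19],0)
E
```

```text
t 16.98 at [0.6621 0.2109 0.1896] yaw 0.996 op 0.26 shift [-285.9   18.3   -0.7] turn 0.996
```

>>> {"api": "move_arm", "payload": {
  "series": [
    [[0, -30, 2, 0, 0.12], [0, -65, 4, 0, 0.24], [0, -100, 6, 0, 0.36], [0, -140, 9, 0, 0.48], [0, -180, 11, 0, 0.6], [0, -215, 14, 0, 0.72], [0, -250, 16, 0, 0.84], [0, -286, 18, 0, 0.94], [0, -286, 18, 30, 0.996], [0, -286, 18, 60, 0.996]]
  ]
}}

```text
time_s: 17.82
eef_pos: [0.5247, -0.0426, 0.1312]
eef_rot: [0.001, 1.0, -0.001, 0.004]
wrist_force: [-0.2, -0.3, -2.2]
opening: 0.256
grasp_force: 59.1
```

```bash
python3 - <<'E'
from h import *
camera("scene")
look("w10",["track_rubber","block_bay","red_tin","low_cup"])
go([0.522,-0.039,0.025],0)
E
```

```text
track_rubber 0.77 [254. 243.  54. 129.] z [0.124 0.132] rect [520. -40.] [61. 23.] 1 top [ 0.5197 -0.0403  0.1303] col [ 63.  83. 124.]
track_rubber 0.5 [152. 186.  55.  48.] z [0.021 0.041] rect [523.  36.] [30. 32.] 48 top [0.5235 0.0357 0.04  ] col [ 89.  98. 116.]
block_bay 0.68 [251. 178.  59.  96.] z [0.012 0.02 ] rect [525. -37.] [73. 44.] 1 top [ 0.5252 -0.0371  0.0189] col [200. 108.  53.]
red_tin 0.95 [154. 185.  54.  48.] z [0.02  0.041] rect [523.  36.] [30. 32.] 47 top [0.5235 0.0357 0.0398] col [ 88.  97. 115.]
low_cup 0.79 [155. 184.  81.  70.] z [0.012 0.021] rect [520.  37.] [53. 54.] 34 top [0.5204 0.0369 0.0193] col [30. 28. 29.]
t 18.12 at [ 0.5245 -0.0398  0.1305] yaw 0.007 op 0.26 shift [ -2.8  -1.  105.5] turn 0.007
```

View pics/w10.png

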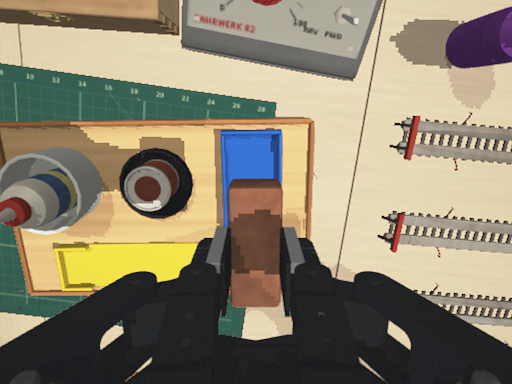

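```bash
python3 - <<'E'
from h import *
im,d,W=look("w11",["track_rubber"],view=False)
r=outline_of("track_rubber","wrist")[0]["region"]
m=cv2.erode(r.astype(np.uint8),np.ones((9,9)))>0
p=W[m];p=p[(p[:,2]>.09)]
for v in range(185,310,10):
    q=W[v,250:262];print(v,np.median(q,0).round(4),im[v,255])
go([0.522,-0.039,0.025],0)
E
```

```text
track_rubber 0.72 [252. 243.  55. 128.] z [0.131 0.137] rect [525. -41.] [60. 23.] 1 top [ 0.5249 -0.0406  0.1358] col [ 63.  84. 125.]
185 [ 0.5544 -0.041   0.1324] [48 61 92]
195 [ 0.5511 -0.041   0.1368] [ 81 110 165]
205 [ 0.5464 -0.041   0.1362] [ 80 108 165]
215 [ 0.542  -0.0411  0.1366] [ 72  99 151]
225 [ 0.5371 -0.0411  0.1361] [ 55  70 103]
235 [ 0.5324 -0.0412  0.136 ] [ 56  74 108]
245 [ 0.5276 -0.0412  0.1361] [ 52  69 104]
255 [ 0.5228 -0.0412  0.1363] [ 52  68 100]
265 [ 0.5177 -0.0413  0.1361] [ 53  70 102]
275 [ 0.5128 -0.0413  0.1364] [ 79 107 163]
285 [ 0.5074 -0.0414  0.136 ] [ 68  91 136]
295 [ 0.5022 -0.0414  0.1361] [ 73  97 145]
305 [ 0.4967 -0.0415  0.1359] [ 69  93 142]
t 18.27 at [ 0.5242 -0.0397  0.13  ] yaw 0.007 op 0.25 shift [ -2.5  -0.8 105. ] turn 0.007
```

>>> {"api": "move_arm", "payload": {
  "series": [
    [[0, -3, -2, 40, 0], [0, -3, -2, 75, 0], [0, -3, -2, 95, 0], [0, -3, -2, 103, 0], [0, -3, -2, 106, 0], [0, -3, -2, 106, 0], [0.5, -3, -2, 106, 0], [0.5, -3, -2, 106, 0], [0.5, -3, -2, 106, 0], [0.5, -3, -2, 106, 0]]
  ]
}}

```text
time_s: 19.1
eef_pos: [0.5205, -0.0379, 0.0229]
eef_rot: [0.0, 1.0, 0.003, 0.001]
wrist_force: [-0.3, -0.1, 0.3]
opening: 0.499
grasp_force: 0.0
```

>>> {"api": "move_arm", "payload": {
  "series": [
    [[0.5, 0, 0, -30, 0], [0.5, 0, 0, -70, 0], [0.6, 0, 0, -110, 0], [0.8, 0, 0, -150, 0], [1, 0, -10, -175, 0], [1, 0, -45, -175, 0], [1, 0, -85, -175, 0], [1, 0, -125, -175, 0], [1, 0, -165, -175, 0], [1, 0, -200, -175, 0]]
  ]
}}

```text
time_s: 19.93
eef_pos: [0.5184, 0.1644, 0.1978]
eef_rot: [-0.0, 1.0, 0.003, 0.0]
wrist_force: [0.4, -0.0, -0.1]
opening: 1.001
grasp_force: 0.0
```

```bash
python3 - <<'E'
from h import *
go([0.545,0.361,0.15],0)
E
```

```text
t 19.93 at [0.5184 0.1644 0.1978] yaw 0.006 op 1.0 shift [  27.7 -196.4   48. ] turn 0.006
```

>>> {"api": "move_arm", "payload": {
  "series": [
    [[0.6, 5, -40, 0, 0], [0.6, 10, -80, 0, 0], [0.6, 20, -120, 0, 0], [0.6, 28, -160, 0, 0], [0.5, 28, -196, 10, 0], [0.5, 28, -196, 40, 0], [0.5, 28, -196, 50, 0], [0.5, 28, -196, 50, 0], [0.5, 28, -196, 50, 0], [0.5, 28, -196, 50, 0]]
  ]
}}

```text
time_s: 20.77
eef_pos: [0.5466, 0.3574, 0.1487]
eef_rot: [-0.0, 1.0, 0.002, 0.001]
wrist_force: [0.3, -0.4, -0.2]
opening: 0.501
grasp_force: 0.0
```

```bash
python3 - <<'E'
from h import *
im,d,W=look("w12",["screwdriver","brush"])
look("s12",["track_rubber","block_bay"],"side",False)
b=np.load("/tmp/s12.npz");Ws=b["W"]
m=(Ws[...,0]>.38)&(Ws[...,0]<.51)&(Ws[...,1]>.25)&(Ws[...,1]<.42)&(Ws[...,2]>.02)&(Ws[...,2]<.12)
print("vise",Ws[m].min(0),np.percentile(Ws[m],98,0))
go([0.546,0.361,0.002],0)
E
```

```text
screwdriver 0.9 [246. 132.  17. 168.] z [0.008 0.014] rect [581. 366.] [137.  11.] 3 top [0.5795 0.3633 0.0127] col [ 85.  96. 194.]
brush 0.64 [329. 117.  20. 180.] z [0.005 0.009] rect [596. 294.] [  8. 145.] 89 top [0.5958 0.2939 0.0071] col [ 81.  96. 171.]
brush 0.32 [504. 281.  16.  39.] z [0.011 0.019] rect [449. 120.] [40. 14.] 8 top [0.4489 0.1196 0.0178] col [ 46. 139. 155.]
track_rubber 0.51 [242. 194.  17.  10.] z [0.017 0.031] rect [519. -44.] [49. 22.] 0 top [ 0.5188 -0.0448  0.0301] col [ 48.  79. 139.]
block_bay 0.62 [242. 194.  29.   7.] z [0.009 0.018] rect [520. -43.] [73. 46.] 4 top [ 0.5194 -0.0449  0.016 ] col [175.  83.  26.]
vise [0.38204346 0.30874031 0.02019241] [0.48438591 0.36058033 0.05777246]
t 21.07 at [0.5462 0.3581 0.1483] yaw 0.005 op 0.5 shift [ -0.4  -2.8 146.3] turn 0.005
```

View pics/w12.png

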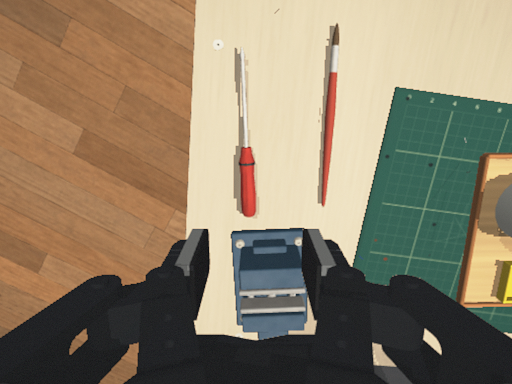

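Screwdriver at (247,130) with the handle low at (247,183); the vise (top 58 mm) stays below the gripper body. Descend, close, then lift.

>>> {"api": "move_arm", "payload": {
  "series": [
    [[0.5, 0, -5, 40, -0.045], [0.5, 0, -5, 80, -0.045], [0.5, 0, -5, 115, -0.045], [0.5, 0, -5, 135, -0.045], [0.5, 0, -5, 144, -0.045], [0.5, 0, -5, 144, -0.045], [0, 0, -5, 144, -0.045], [0, 0, -5, 144, -0.045], [0, 0, -5, 144, -0.045], [0, 0, -5, 144, -0.045]]
  ]
}}

```text
time_s: 21.9
eef_pos: [0.5476, 0.3642, 0.0062]
eef_rot: [-0.001, 1.0, 0.025, 0.002]
wrist_force: [0.2, 0.3, 7.7]
opening: 0.126
grasp_force: 60.9
```

>>> {"api": "move_arm", "payload": {
  "series": [
    [[0, 0, 0, -20, 0], [0, 0, 0, -55, 0], [0, 0, 0, -95, 0], [0, 0, 0, -130, 0], [0, 0, 0, -150, 0], [0, 0, 0, -150, 0], [0, 0, 0, -150, 0], [0, 0, 0, -150, 0], [0, 0, 0, -150, 0], [0, 0, 0, -150, 0]]
  ]
}}

```text
time_s: 22.73
eef_pos: [0.5446, 0.3629, 0.1514]
eef_rot: [0.001, 1.0, 0.025, -0.001]
wrist_force: [0.2, 0.3, 0.2]
opening: 0.121
grasp_force: 60.1
```

```bash
python3 - <<'E'
from h import *
im,d,W=look("w13",["screwdriver"])
go([0.448,0.033,0.15],1.571)
E
```

```text
screwdriver 0.91 [254. 162.  33. 325.] z [0.152 0.159] rect [578. 363.] [140.  13.] 2 top [0.5391 0.3617 0.1576] col [ 94. 103. 162.]
t 22.83 at [0.5449 0.363  0.1518] yaw 0.051 op 0.12 shift [-113.5  324.7    2.3] turn -1.52
```

View pics/w13.png

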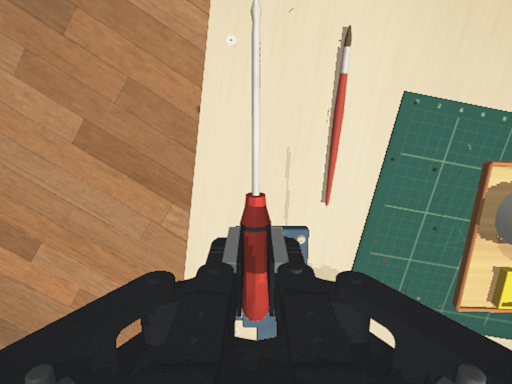

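>>> {"api": "move_arm", "payload": {
  "series": [
    [[0, -10, 30, 0, -0.11], [0, -22, 66, 0, -0.22], [0, -34, 102, 0, -0.33], [0, -46, 138, 0, -0.44], [0, -58, 174, 0, -0.55], [0, -70, 210, 0, -0.66], [0, -82, 246, 0, -0.77], [0, -94, 282, 0, -0.88], [0, -105, 318, 0, -0.99], [0, -116, 359, 0, -1.1]]
  ]
}}

```text
time_s: 23.67
eef_pos: [0.4493, 0.0075, 0.153]
eef_rot: [-0.0, 0.842, 0.539, -0.0]
wrist_force: [1.2, -0.2, -0.6]
opening: 0.123
grasp_force: 60.1
```

>>> {"api": "move_arm", "payload": {
  "series": [
    [[0, 0, 0, 0, -0.12], [0, 0, 0, 0, -0.24], [0, 0, 0, 0, -0.36], [0, 0, 0, 20, -0.42], [0, 0, 0, 50, -0.42], [0, 0, 0, 70, -0.42], [0, 0, 0, 70, -0.42], [0, 0, 0, 70, -0.42], [0, 0, 0, 70, -0.42], [0, 0, 0, 70, -0.42]]
  ]
}}

```text
time_s: 24.5
eef_pos: [0.4517, 0.0085, 0.0848]
eef_rot: [0.001, 0.713, 0.701, 0.001]
wrist_force: [0.1, 0.1, -0.4]
opening: 0.122
grasp_force: 60.1
```

```bash
python3 - <<'E'
from h import *
camera("scene")
im,d,W=look("w14",["screwdriver","long_rest","tall_cup","low_cup","block_bay"])
go([0.4475,-0.001,0.018],1.571)
E
```

```text
screwdriver 0.58 [254. 162.  31. 321.] z [0.085 0.092] rect [452.  41.] [140.  13.] 89 top [0.4512 0.0248 0.0911] col [ 80.  90. 168.]
long_rest 0.81 [246. 122.  70. 228.] z [0.01  0.018] rect [448.  53.] [ 39. 140.] 1 top [0.4472 0.1096 0.0174] col [ 68. 187. 204.]
tall_cup 0.8 [380.  41. 128.  82.] z [0.01  0.043] rect [516. 105.] [45. 59.] 64 top [0.5189 0.1015 0.0418] col [134. 141. 141.]
low_cup 0.59 [360. 157.  89.  88.] z [0.01  0.019] rect [516.  38.] [53. 47.] 65 top [0.519  0.0366 0.0177] col [42. 41. 42.]
block_bay 0.57 [357. 260. 116.  67.] z [0.01  0.019] rect [521. -38.] [82. 46.] 1 top [ 0.5212 -0.0375  0.0176] col [156.  87.  45.]
t 24.85 at [0.4506 0.0088 0.0837] yaw 1.553 op 0.12 shift [-9.8 -3.  65.7] turn -0.018
```

View pics/w14.png

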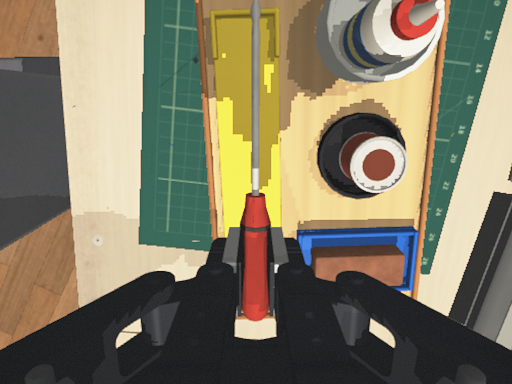

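Screwdriver aligned over the yellow rest, about 8 mm too far along. Rubber lies flat in the bay. Lower and release.

>>> {"api": "move_arm", "payload": {
  "series": [
    [[0, -8, -4, 25, -0.018], [0, -8, -4, 45, -0.018], [0, -8, -4, 58, -0.018], [0, -8, -4, 63, -0.018], [0, -8, -4, 65, -0.018], [0, -8, -4, 65, -0.018], [0.3, -8, -4, 65, -0.018], [0.3, -8, -4, 65, -0.018], [0.3, -8, -4, 65, -0.018], [0.3, -8, -4, 65, -0.018]]
  ]
}}

```text
time_s: 25.68
eef_pos: [0.4467, 0.0008, 0.0187]
eef_rot: [0.0, 0.707, 0.707, 0.0]
wrist_force: [0.2, 0.6, -0.6]
opening: 0.303
grasp_force: 0.0
```

>>> {"api": "move_arm", "payload": {
  "series": [
    [[0.3, 0, 0, -10, 0], [0.3, 0, 0, -40, 0], [0.3, 0, 0, -80, 0], [0.3, 0, 0, -120, 0], [0.3, 0, 0, -160, 0], [0.3, 0, 0, -200, 0], [0.3, -20, -10, -230, 0], [0.3, -50, -30, -230, 0], [0.3, -50, -30, -230, 0], [0.3, -50, -30, -230, 0]]
  ]
}}

```text
time_s: 26.52
eef_pos: [0.416, -0.0503, 0.2497]
eef_rot: [0.001, 0.708, 0.706, 0.0]
wrist_force: [-0.2, 0.5, -0.2]
opening: 0.301
grasp_force: 0.0
```

```bash
python3 - <<'E'
from h import *
look("w15",["screwdriver","long_rest","glue_bottle","tall_cup","red_tin","low_cup","track_rubber","block_bay","brush"])
go([.42,-.05,.25])
E
```

```text
screwdriver 0.68 [280.  78.  13. 139.] z [0.019 0.026] rect [446.  33.] [ 11. 137.] 0 top [ 0.4457 -0.005   0.024 ] col [ 76.  86. 190.]
long_rest 0.87 [285.  80.  40. 161.] z [0.009 0.017] rect [448.  31.] [ 38. 164.] 1 top [0.448  0.0302 0.0165] col [ 79. 226. 238.]
long_rest 0.62 [362.  11.  44.  22.] z [0.025 0.07 ] rect [514.  98.] [14. 29.] 66 top [0.5178 0.0952 0.0685] col [142. 148. 146.]
glue_bottle 0.98 [427. 280.  49.  48.] z [0.007 0.071] rect [ 620. -193.] [28. 24.] 42 top [ 0.6215 -0.1962  0.0743] col [94. 44. 79.]
glue_bottle 0.58 [361.  10.  48.  20.] z [0.025 0.07 ] rect [513.  98.] [14. 29.] 65 top [0.5174 0.0952 0.0685] col [141. 146. 144.]
tall_cup 0.9 [360.  16.  66.  31.] z [0.01  0.043] rect [516.  97.] [29. 57.] 83 top [0.5177 0.0939 0.0412] col [151. 158. 158.]
low_cup 0.62 [350.  77.  51.  50.] z [0.009 0.019] rect [517.  37.] [49. 52.] 1 top [0.517  0.0373 0.0175] col [43. 42. 42.]
track_rubber 0.73 [347. 147.  56.  24.] z [0.025 0.03 ] rect [519. -37.] [59. 23.] 1 top [ 0.5193 -0.0371  0.0287] col [ 80. 107. 163.]
block_bay 0.67 [350. 147.  72.  44.] z [0.009 0.019] rect [521. -38.] [81. 45.] 0 top [ 0.5208 -0.0378  0.0174] col [164.  91.  47.]
t 27.02 at [ 0.4163 -0.0487  0.248 ] yaw 1.572 op 0.3 shift [-1.3  3.7 -2. ] turn None
```

View pics/w15.png

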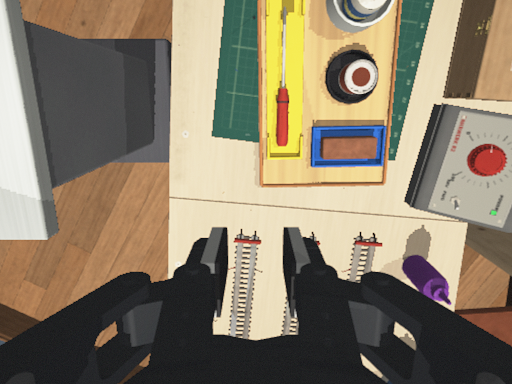

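All four are in place: screwdriver at (282,78) in the rest, tin at (357,75), rubber at (347,147), and the bottle in the tall cup at (360,10). The brush and blue tin weren't touched.

```bash
python3 -c "
from bench import order
print(order.hand_in())"
```

```text
the job is handed in; nothing more can be done
None
```

The job is handed in: the glue bottle, red-brown tin, track rubber and screwdriver are all in their inserts in the tray, and the blue tin and brush were left alone. It took about 27 s of the 102 s allowed. The hand-in gave no verdict.

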